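# Latch the restorer's tool chest

### The job

Close the yellow tool chest with the draw latch on its sloping front: hook the steel loop over the keeper on the lid, then press the red lever down over centre until it lies flat and the lid is drawn down onto its seal. Keep clear of the lamp above it, leave everything else on the bench where it is, and let go of the latch at the end.

Things in the scene. Friction and masses are not known exactly. Their poses are not given: they have to be found in the camera images.
- chest: yellow steel chest, 300 deep (x) x 340 wide (y) x 190 mm tall; heavy, does not move. Origin: centre of underside; x points from front to back, away from the robot. Front: 45 degree slope facing up and to the robot, from (x -150, z 30) to (x 10, z 190) mm; then a flat top. Up-slope = (.707, 0, .707), out of slope = (-.707, 0, .707). Lid above a level seam at z = 123 mm; latch on the slope at mid-width
- lid_edge (a point): point at the lid's lower front edge, at mid-width, chest x = -50 mm; 128 mm above the bench when the lid is fully down. It starts about 8 mm higher: a springy rubber seal holds the lid ajar and always pushes it up again unless the latch holds it; about 60 N along the slope at the keeper draws it down. The lid turns about a hinge along the chest's back (x = 150 mm) and opens no farther than 10 mm
- keeper (a point): dark steel hook on the lid's slope, moving with the lid. Origin on the slope at the catching face; x up-slope, z out of the slope. Post 18 mm wide, x -8 to 0, z 0 to 31 mm; at its top a lip overhangs up-slope: x 0 to 7, z 26 to 31 mm. The loop's end bar belongs behind the post, under the lip: it must come over the lip, go down beyond x = 12 mm, then back to the post
- keeper_seat (a point): where the centre of the loop's end bar sits when hooked and taut: keeper x = 4, z = 20 mm (z may be 10 to 22 mm); axes as the keeper's
- lever_pivot (a point): axis of the lever's hinge in the latch base (runs along the chest's y), 22 mm out of the slope, below the seam; fixed to the chest; axes x up-slope, z out of the slope
- lever (a joint): 0 = closed: flat along the slope, pointing down-slope (hard stop); 1.57 = standing straight out of the slope; more = leaning up-slope, up to 2.6. Starts open at 0.8 to 1.2. Stiff (0.045 N m): stays where left. With the loop hooked it turns loosely to about 1.0, then needs up to about 7 N at the press point, against the seal, until it snaps over centre below about 0.2
- lever_press (a point): press point on the lever's outer face, 75 mm from the pivot axis towards the tip and 6 mm to the outer side. The outer face looks out of the slope when closed and up-slope when the lever stands out. Steel lever with red grip, 98 mm long from its axis, 26 wide, 6 thick. Axes: x along the lever from tip to pivot, z square to the outer face
- loop (a joint): angle of the loop on the lever, carried by a pin 22 mm from the lever's axis towards its tip (10 degrees to the inner side). The loop's elevation above the up-slope direction is -(lever + loop) rad. Starts -1.85 to -1.6: the loop points up-slope, raised 0.4 to 1.05 rad. Stiff (0.028 N m): stays where left
- loop_end (a point): centre of the loop's end bar (8 mm thick). Steel wire frame: two 6 mm side rods 32 mm apart, 90 mm long from pin to end bar. Brass balls 12 mm across on the bar's ends, centres 21 mm to either side of this point (54 mm over them), to be pinched across the chest's width; the loop can turn about them while held. Axes: x from pin to end bar, y along the bar
- lamp: fixed lamp over the chest: level bar 440 mm long along its y, 60 deep, 28 thick, underside 320 mm above the bench, on thin posts at y = -206 and 206 mm. Origin on the bench under the bar's middle. It hangs close above and behind the keeper, so an upright gripper does not fit there: lean the tool back towards the robot by about 40 degrees, nearly square to the chest's slope
- mallet: hammer 260 mm long with pale wooden shaft and dark steel head, lying on the bench; bystander, leave it
- screwdriver: orange-handled screwdriver 200 mm long, lying on the bench; bystander, leave it
- sanding_block: cork sanding block 95 x 60 x 30 mm, lying on the bench; bystander, leave it
- wax_tin: round tin 72 mm across, 60 mm tall, green band, standing; bystander, leave it
- screw_jar: jar 68 mm across, 90 mm tall, steel cap, standing; bystander, leave it
- dust_brush: flat brush 220 mm long with dark wooden handle, lying; bystander, leave it
- spindle: turned wooden spindle piece 180 mm long, 36 mm square at its ends, lying; bystander, leave it

How it is judged:
By the outcome, as a careful person would: the job done as asked, in the order asked, and still so for the second after the job is handed in, with the robot touching nothing.
It also fails if it takes over 58 s, if anything falls off the work surface, if the arm or the gripper's body presses on something with over 40 N, if the wrist force passes 120 N, or if a joint passes its speed limit or range.

### The arm

A 6-joint arm with a two-finger parallel gripper is mounted at the origin on the work surface. World frame = base frame: x ahead of the robot, y to its left, z up, the work surface at z = 0. Lengths are in m, angles in rad, forces in N, time in s.
With the tool pointing down it reaches from about 0.275 to 0.875 m from the base axis. Payload 12.5 kg.
Tool frame: the origin (TCP) lies at the very end of the fingers, on their centre line; the grasp point (between the pads) lies 19 mm behind it; z points along the fingers, y is the line along which they close (so a half turn about z gives the same grasp; the last joint's range is limited). The gripper opens to 85 mm and grips with 20 to 120 N. Pads are 22 mm wide; open, the fingers measure 114 mm over their backs; the gripper's body (76 mm by 85 mm) begins 54 mm behind the grasp point. The pads swing forward as they close: fully open they stand 13 mm farther back than shut.
Start: joints at [-1.29, 0.351, 1.652, -0, 1.139, -0.085], TCP at [0.197, -0.514, 0.231] pointing down, gripper open.
Joint ranges: [-2.75, 2.75], [-0.79, 2.1], [0.01, 2.65], [-1.57, 4.71], [0.07, 3.14], [-2.87, 2.87]. Speed limits (rad/s): [2.22, 2.22, 2.79, 3.14, 3.14, 3.14].

### API

Orientations are given as a 3x3 rotation matrix whose columns are the frame's x, y, z axes.
In Python, from bench import manip gives the robot as it stands. Calls block until the motion is done:
- manip.move_ptp(position, orientation): joint-space move of the TCP to a pose.
- manip.move_l(position, attitude=None, max_speed=0.15): straight line of the TCP; attitude=None keeps the orientation; max_speed is the mean speed in m/s.
- manip.move_j(angles): joint-space move.
- manip.set_gripper(opening, effort=None): opening from 0.0 (shut) to 1.0 (fully open); effort is the grip in N (None keeps the last); returns when the fingers have stopped.
- manip.dwell(seconds).
- manip.inverse_kinematics(position, orientation): joint angles nearest the present ones, or None.
- manip.grab_frame(name): name is "scene" or "top" or "wrist"; returns (picture, depth): 384x512x3 uint8, red, green, blue; 384x512 float32, m along the optical axis (not along the pixel's ray), 0 where there is no reading.
- manip.get_calibration(name): a dict with "camera_matrix" (3x3 intrinsics, pixels), "R" (3x3) and "t" (3): a world point X has camera coordinates R X + t. Camera axes: x right, y down, z forward; pixel columns grow to the right and rows downward; lengths in m; the calibration is good to about 2 mm. The wrist camera is an equidistant fisheye: a pixel r from the principal point sees the ray r / f radians off the axis. A picture is of the moment at which its call begins: read the wrist's pose just before it. get_calibration takes no time and is no camera call; for the wrist camera it gives the pose at the moment of the call.
A pose or a line that the arm cannot do raises manip.Unreachable and nothing moves.
- manip.sign_off(): hands the job in; it is judged then, once.
Trained networks look in the newest picture that a camera, given by its name, has taken for a name from the list of things; names that differ only in an ending like _2 or _b are one class to them, and where a whole thing is asked for, a point or a joint stands for the part that bears it (a point fixed in the world has none). Each returns a list of dicts, best first, with "confidence" (0 to 1); they miss things now and then, are a little off and sometimes report something else, mostly with a low value. They report only what shows in the picture. A call takes as long as a camera call.
- manip.look_for(camera, name): "at" ([x, y, z] in m, in world coordinates, good to about 4 mm: the middle of the surface that is visible of it).
Readings, each from a call of its own:
- manip.current_time(): time.
- manip.current_qpos(): joint angles.
- manip.current_joint_vel(): joint speeds.
- manip.current_joint_torque(): joint torques, N m.
- manip.current_ee_pos(): TCP position.
- manip.current_tcp_rot(): TCP orientation.
- manip.current_force(): force on the tool from outside, world axes, zero at the start.
- manip.current_ft_torque(): the same for the moment, N m.
- manip.current_grip_width(): opening from 0.0 (shut) to 1.0 (fully open).
- manip.current_grip_force(): force on a finger pad.
Only numpy, scipy, OpenCV 4.12 (cv2) and the standard library are available. Lean on these libraries where they do the work, as an engineer would, in place of code of your own. Each camera call takes 0.05 s, during which the arm holds its last target. There are 200 camera calls.

## Working session

There is one attempt and no reset: what is moved stays moved. The work goes in short steps, each a Python script; the robot and the scene stay as the last script left them, time stands still between calls to the robot, and variables do not carry over. Pictures are saved under pics/ and viewed, at most 12 in all, crops included, and the job is handed in when it is done.

```bash
ls; mkdir -p pics
python3 - <<'E'
from bench import manip
import cv2,numpy as np
print(manip.current_time())
for c in ["scene","top"]:
    p,d=manip.grab_frame(c); cv2.imwrite(f"pics/{c}0.png",p[:,:,::-1]); np.save(f"pics/{c}0.npy",d)
    for n in ["chest","lid_edge","keeper","keeper_seat","lever_pivot","lever_press","loop_end","lever","loop","lamp"]:
        print(c,n,[(np.round(r["at"],4),round(r["confidence"],2)) for r in manip.look_for(c,n)[:2]])
    k=manip.get_calibration(c); print(k)
print(manip.current_time())
E
```

```text
pics
0.0
scene chest [(array([ 0.7402, -0.0626,  0.1579]), 0.64), (array([ 0.7832, -0.0427,  0.1941]), 0.43)]
scene lid_edge [(array([ 0.7835, -0.04  ,  0.1917]), 0.73), (array([ 0.6121, -0.0437,  0.1983]), 0.55)]
scene keeper [(array([ 0.7841, -0.0424,  0.1925]), 0.94)]
scene keeper_seat [(array([ 0.7811, -0.0415,  0.1896]), 0.87)]
scene lever_pivot [(array([ 0.7365, -0.0633,  0.1544]), 0.59)]
scene lever_press [(array([ 0.5793, -0.0512,  0.1515]), 0.76), (array([ 0.7838, -0.04  ,  0.1909]), 0.42)]
scene loop_end []
scene lever [(array([ 0.5809, -0.0573,  0.1517]), 0.7)]
scene loop []
scene lamp [(array([ 0.6992, -0.0821,  0.3462]), 0.89), (array([ 0.7338, -0.0631,  0.156 ]), 0.3)]
{'camera_matrix': array([[374.93793066,   0.        , 259.08374317],
       [  0.        , 374.93793066, 196.16140059],
       [  0.        ,   0.        ,   1.        ]]), 'R': array([[ 0.9339312 ,  0.35733848, -0.00904025],
       [ 0.32147133, -0.85071071, -0.41586955],
       [-0.15629683,  0.38548736, -0.90937934]]), 't': array([-0.48262205, -0.12733174,  1.4909143 ])}
top chest [(array([ 0.66  , -0.
[... 324 characters left out ...]
0277,  0.1558]), 0.84), (array([ 0.7714, -0.0172,  0.1879]), 0.27)]
top lever_press [(array([ 0.5747, -0.0496,  0.1486]), 0.64)]
top loop_end [(array([ 0.6065, -0.0394,  0.2062]), 0.62)]
top lever [(array([ 0.5808, -0.0526,  0.155 ]), 0.87)]
top loop []
top lamp [(array([ 0.6826, -0.0047,  0.351 ]), 0.82)]
{'camera_matrix': array([[432.02303836,   0.        , 261.24941212],
       [  0.        , 432.02303836, 192.10922753],
       [  0.        ,   0.        ,   1.        ]]), 'R': array([[-0.02832774, -0.99951928,  0.01259918],
       [-0.99864756,  0.02774883, -0.04396643],
       [ 0.04359568, -0.01382761, -0.99895356]]), 't': array([-5.46550317e-04,  4.99497847e-01,  1.31952103e+00])}
1.1
```

Run:
```python
import cv2
a=cv2.imread("pics/scene0.png");b=cv2.imread("pics/top0.png")
cv2.imwrite("pics/s1.png",cv2.resize(a,(800,600)))
cv2.imwrite("pics/t1.png",cv2.resize(b,(800,600)))
```

```text
(no output)
```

View pics/s1.png

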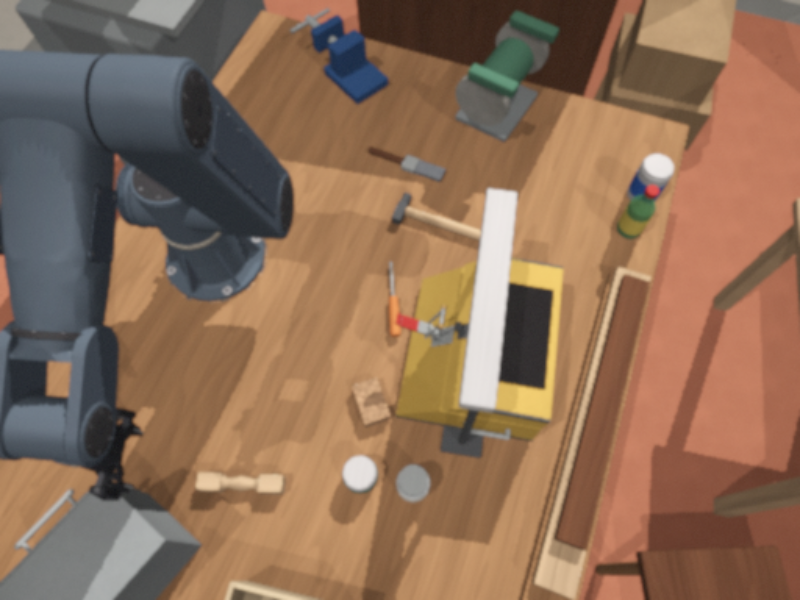

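View pics/t1.png

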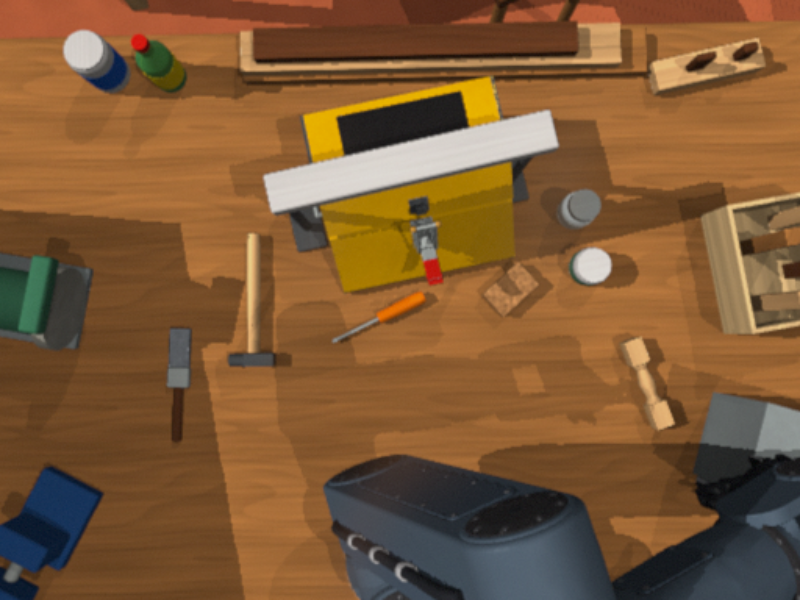

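The scene picture shows the chest with the lever's red grip at about (408,323) and the keeper at (460,330). In the top view the red grip is at (433,270), the loop's bar at about (425,228) and the keeper at (418,205). The lamp bar runs from (268,190) to (555,130), so the chest is yawed by about 10°. Next I'll fit the chest from depth.

```bash
cat > h.py <<'E'
import numpy as np,cv2
from bench import manip
def cloud(d,k):
    v,u=np.mgrid[:d.shape[0],:d.shape[1]]
    K=k["camera_matrix"]
    c=np.stack([(u-K[0,2])/K[0,0]*d,(v-K[1,2])/K[1,1]*d,d],-1)
    return (c-k["t"])@k["R"]
E
python3 - <<'E'
from h import *
for c in ["scene","top"]:
    p=cv2.imread(f"pics/{c}0.png");d=np.load(f"pics/{c}0.npy");X=cloud(d,manip.get_calibration(c))
    h=cv2.cvtColor(p,cv2.COLOR_BGR2HSV)
    m=(abs(h[...,0].astype(int)-25)<5)&(h[...,1]>200)&(d>0)&(X[...,0]>.4)&(X[...,0]<1.05)&(abs(X[...,1]+.03)<.25)
    P=X[m]
    sl=P[(P[:,2]>.04)&(P[:,2]<.115)]
    for _ in range(4):
        cen=sl.mean(0);n=np.linalg.svd(sl-cen,full_matrices=False)[2][2];n*=np.sign(n[2]);r=(sl-cen)@n
        sl=sl[abs(r)<max(.003,2*r.std())]
    yaw=np.arctan2(-n[1],-n[0])
    ex=np.array([np.cos(yaw),np.sin(yaw),0]);ey=np.array([-ex[1],ex[0],0])
    print(c,len(sl),"n",n.round(3),"yaw",yaw,"rms",r.std())
    # plane: (x_c+... ) chest slope: z = xc+0.180 => xc = z-0.18
    print("ex.origin",np.median(sl@ex-(sl[:,2]-.18)))
    for zz in [.05,.07,.09,.11]:
        q=sl[abs(sl[:,2]-zz)<.008]@ey; print(zz,np.percentile(q,[0,2,98,100]).round(4) if len(q) else None)
    lid=P[(P[:,2]>.14)&(P[:,2]<.18)]
    cl=lid-0; print("lid off",np.median((cl@ex)-(cl[:,2]-.18)), np.percentile(lid@ey,[1,99]))
    tp=P[(P[:,2]>.185)&(P[:,2]<.21)]
    print("top z",np.median(tp[:,2]),"x range",np.percentile(tp@ex,[1,99]),"y",np.percentile(tp@ey,[1,99]))
    # minarea rect of chest in xy (top pts)
    print("rect",cv2.minAreaRect(tp[:,:2].astype(np.float32)))
    w=X[(X[...,2]>.31)&(X[...,2]<.37)&(X[...,0]>.55)&(X[...,0]<.85)&(abs(X[...,1])<.3)]
    print("lamp",cv2.minAreaRect(w[:,:2].astype(np.float32)),np.median(w[:,2]))
E
```

```text
<stdin>:9: RuntimeWarning: Mean of empty slice.
  ret = um.true_divide(
Traceback (most recent call last):
IndexError: index 2 is out of bounds for axis 0 with size 0
```

```bash
cat > fit.py <<'E'
from h import *
for c in ["scene","top"]:
    p=cv2.imread(f"pics/{c}0.png");d=np.load(f"pics/{c}0.npy");X=cloud(d,manip.get_calibration(c))
    h=cv2.cvtColor(p,cv2.COLOR_BGR2HSV)
    print(h[int(280*.64) if c=="scene" else int(250*.64), int(540*.64) if c=="scene" else int(370*.64)], X[160,237])
    m=(abs(h[...,0].astype(int)-24)<6)&(h[...,1]>190)&(d>0)&(X[...,0]>.4)&(X[...,0]<1.05)&(abs(X[...,1]+.03)<.25)
    P=X[m]; print(len(P),np.histogram(P[:,2],bins=np.arange(0,.24,.02))[0])
    sl=P[(P[:,2]>.04)&(P[:,2]<.115)]
    for _ in range(4):
        cen=sl.mean(0);n=np.linalg.svd(sl-cen,full_matrices=False)[2][2];n*=np.sign(n[2]);r=(sl-cen)@n
        sl=sl[abs(r)<max(.003,2*r.std())]
    yaw=np.arctan2(-n[1],-n[0])
    ex=np.array([np.cos(yaw),np.sin(yaw),0]);ey=np.array([-ex[1],ex[0],0])
    print(c,len(sl),"n",n.round(3),"yaw",yaw,"rms",r.std())
    print("ex.origin",np.median(sl@ex-(sl[:,2]-.18)))
    for zz in [.05,.07,.09,.11]:
        q=sl[abs(sl[:,2]-zz)<.008]@ey; print(zz,np.percentile(q,[0,2,98,100]).round(4) if len(q) else None)
    lid=P[(P[:,2]>.14)&(P[:,2]<.18)]
    if len(lid): print("lid off",np.median((lid@ex)-(lid[:,2]-.18)), np.percentile(lid@ey,[1,99]))
    tp=P[(P[:,2]>.185)&(P[:,2]<.21)]
    print("top z",np.median(tp[:,2]),"x",np.percentile(tp@ex,[1,99]),"y",np.percentile(tp@ey,[1,99]))
    w=X[(X[...,2]>.31)&(X[...,2]<.37)&(X[...,0]>.55)&(X[...,0]<.85)&(abs(X[...,1])<.3)]
    print("lamp",cv2.minAreaRect(w[:,:2].astype(np.float32)),np.median(w[:,2]))
E
sed -i 's/-m,//' fit.py; python3 fit.py
```

```text
[ 22 135 242] [ 0.3623959   0.15699167 -0.0004352 ]
0 [0 0 0 0 0 0 0 0 0 0 0]fit.py:10: RuntimeWarning: Mean of empty slice.
  cen=sl.mean(0);n=np.linalg.svd(sl-cen,full_matrices=False)[2][2];n*=np.sign(n[2]);r=(sl-cen)@n
  ret = um.true_divide(
Traceback (most recent call last):
  File "fit.py", line 10, in <module>
    cen=sl.mean(0);n=np.linalg.svd(sl-cen,full_matrices=False)[2][2];n*=np.sign(n[2]);r=(sl-cen)@n
                     ~~~~~~~~~~~~~~~~~~~~~~~~~~~~~~~~~~~~~~~~~~~~^^^
IndexError: index 2 is out of bounds for axis 0 with size 0
```

```bash
sed -i 's/^    m=.*/    m=(abs(h[...,0].astype(int)-24)<7)\&(h[...,1]>120)\&(d>0)\&(X[...,2]>.025)\&(X[...,2]<.22)\&(X[...,0]>.45)\&(X[...,0]<1.05)\&(abs(X[...,1]+.03)<.3)/; s/^    P=X\[m\]; /    print((d>0).mean(),X[200,340]);P=X[m]; /' fit.py; sed -i 's/^    print(h\[int.*//' fit.py; grep -n 'P=X' fit.py; python3 fit.py 2>&1 | grep -v Warn
```

```text
7:    print((d>0).mean(),X[200,340]);P=X[m]; print(len(P),np.histogram(P[:,2],bins=np.arange(0,.24,.02))[0])
0.9959920247395834 [0.78309883 0.03545194 0.19702408]
4960 [   0  268  525  525  478  578  364  599   78 1539    6]
scene 1761 n [-0.33  -0.099  0.939] yaw 0.2918700489319413 rms 0.01608605101928627
ex.origin 0.6586170346760186
0.05 [-0.3897 -0.3874 -0.0526 -0.045 ]
0.07 [-0.3957 -0.3934 -0.0553 -0.0461]
0.09 [-0.4025 -0.4006 -0.0528 -0.05  ]
0.11 [-0.4088 -0.4057 -0.0594 -0.0501]
lid off 0.6537985709804539 [-0.41211488 -0.06241305]
top z 0.19201078386008502 x [0.6948844 0.8247844] y [-0.40236493 -0.0749079 ]
lamp ((0.6941760182380676, -0.019075095653533936), (0.06039731577038765, 0.4434395730495453), 11.558019638061523) 0.3478542219963212
0.9957834879557291 [ 0.4684314  -0.25905068 -0.00106771]
8100 [   0  335  748  763  785  815  515 1046 1145 1923   25]
top 2563 n [-0.691 -0.128  0.711] yaw 0.18251458289025613 rms 0.0015670368911585395
ex.origin 0.6775829926671084
0.05 [-0.3249 -0.3181  0.008   0.0145]
0.07 [-0.3241 -0.3196  0.0078  0.0143]
0.09 [-0.3254 -0.3206  0.0078  0.0149]
0.11 [-0.323  -0.3168  0.0093  0.0138]
lid off 0.6705580926242671 [-0.32184963  0.01186044]
top z 0.192285971910019 x [0.67814957 0.83091179] y [-0.32082771  0.01008517]
lamp ((0.6912720203399658, -0.020853310823440552), (0.06122024729847908, 0.43977150321006775), 11.498214721679688) 0.3487912658718275
```

```bash
cat >> h.py <<'E'
yaw=0.19
ex=np.array([np.cos(yaw),np.sin(yaw),0]);ey=np.array([-ex[1],ex[0],0]);ez=np.array([0,0,1.])
up=(ex+ez)/2**.5; out=(ez-ex)/2**.5
def R(tilt,s=1):
    "tool z leaning: tilt rad from straight down, pointing forward; s=+-1 half turn"
    z=np.sin(tilt)*ex-np.cos(tilt)*ez; y=s*ey
    return np.stack([np.cross(y,z),y,z],1)
S0=ex*.6776+ey*(-.1552)+np.array([0,0,.18])  # chest slope pt at xc=0,z=.18
def snap(name):
    k=manip.get_calibration("wrist");p,d=manip.grab_frame("wrist")
    cv2.imwrite(f"pics/{name}.png",p[:,:,::-1]);np.savez(f"pics/{name}.npz",d=d,**k)
E
python3 - <<'E'
from h import *
d=np.load("pics/top0.npy");X=cloud(d,manip.get_calibration("top"))
for n,(u,v) in dict(keeper=(418,205),bar=(425,228),grip=(433,272),base=(426,240)).items(): print(n,X[int(v*.64)-1:int(v*.64)+2,int(u*.64)].round(3).tolist())
T=np.array([.57,-.06,.2])
for s in (1,-1):
    for tilt in (.5,.7): print(s,tilt,manip.inverse_kinematics(T-R(tilt,s)[:,2]*.16,R(tilt,s)))
    print(manip.inverse_kinematics(np.array([.63,-.035,.17]),R(.7,s)))
E
```

```text
keeper [[0.663, -0.033, 0.16], [0.661, -0.033, 0.16], [0.656, -0.033, 0.168]]
bar [[0.616, -0.044, 0.212], [0.613, -0.043, 0.213], [0.61, -0.043, 0.215]]
grip [[0.545, -0.058, 0.153], [0.542, -0.057, 0.154], [0.538, -0.057, 0.16]]
base [[0.607, -0.046, 0.128], [0.604, -0.046, 0.126], [0.601, -0.046, 0.129]]
1 0.5 [-0.38190115 -0.05015704  1.93141741  0.34926771  0.86062326 -2.31810406]
1 0.7 [-0.50037911 -0.1332059   2.12667005  0.69325792  0.69708158 -2.70141768]
None
-1 0.5 [-0.38190115 -0.05015704  1.93141741  0.34926771  0.86062326  0.8234886 ]
-1 0.7 [-0.50037911 -0.1332059   2.12667005  0.69325792  0.69708158  0.44017498]
[-0.24405231  0.38559947  1.96797016  1.12328959  0.30523644  0.12553525]
```

Run:
```python
from h import *
T=np.array([.585,-.05,.2])
for i,(tilt,dist,dy) in enumerate([(.5,.16,.03),(.75,.13,-.03)]):
    r=R(tilt,-1); manip.move_ptp(T-r[:,2]*dist+ey*dy,r); snap(f"w{i}")
    k=manip.get_calibration("wrist");print(k["camera_matrix"].round(1).tolist(),(-k["R"].T@k["t"]).round(3),k["R"][2].round(3),manip.current_ee_pos())
    for n in ["keeper","keeper_seat","lid_edge","lever_pivot","lever_press","loop_end"]:
        print(n,[(np.round(q["at"],4),round(q["confidence"],2)) for q in manip.look_for("wrist",n)[:2]])
print(manip.current_time())
a=[cv2.imread(f"pics/w{i}.png") for i in (0,1)]
cv2.imwrite("pics/wa.png",cv2.resize(a[0],(800,600)));cv2.imwrite("pics/wb.png",cv2.resize(a[1],(800,600)))
```

```text
[[297.3, 0.0, 253.8], [0.0, 297.3, 188.0], [0.0, 0.0, 1.0]] [ 0.5   -0.036  0.501] [ 0.202  0.04  -0.979] [ 0.50405984 -0.03563634  0.34021796]
keeper [(array([ 0.6941, -0.0209,  0.1833]), 0.84), (array([ 0.6045, -0.0398,  0.2079]), 0.42)]
keeper_seat [(array([ 0.6968, -0.0204,  0.1811]), 0.94), (array([ 0.6611, -0.001 ,  0.3377]), 0.47)]
lid_edge [(array([ 0.6981, -0.0174,  0.1899]), 0.96)]
lever_pivot [(array([ 0.6622, -0.0313,  0.1536]), 0.61)]
lever_press [(array([ 0.5784, -0.0505,  0.1557]), 0.7)]
loop_end [(array([ 0.6059, -0.0417,  0.2048]), 0.96), (array([0.3735, 0.4306, 0.0159]), 0.75)]
[[297.3, 0.0, 253.8], [0.0, 297.3, 188.0], [0.0, 0.0, 1.0]] [ 0.461 -0.104  0.45 ] [ 0.434  0.085 -0.897] [ 0.50406763 -0.09589566  0.29580428]
keeper [(array([ 0.702 , -0.0357,  0.1893]), 0.89), (array([ 0.507 , -0.1919,  0.028 ]), 0.59)]
keeper_seat [(array([ 0.703 , -0.0332,  0.1868]), 0.81)]
lid_edge [(array([ 0.7035, -0.032 ,  0.1909]), 0.71)]
lever_pivot [(array([ 0.6621, -0.047 ,  0.1553]), 0.68)]
lever_press [(array([ 0.5876, -0.0508,  0.1539]), 0.67)]
loop_end [(array([ 0.6052, -0.0447,  0.1983]), 0.79), (array([ 0.5881, -0.0509,  0.156 ]), 0.51)]
4.575
```

View pics/wa.png

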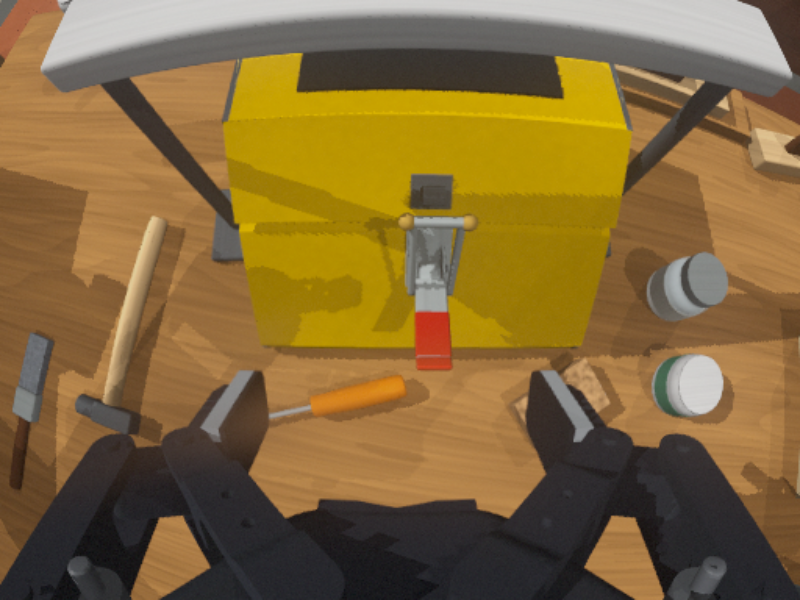

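View pics/wb.png

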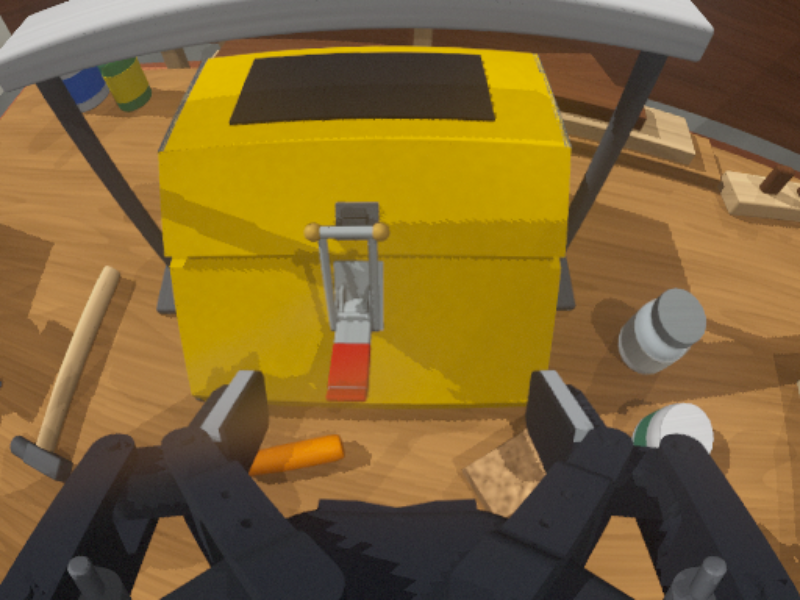

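In view a the brass balls are at (406,222) and (470,222), the dark keeper at (432,190), the red lever tip at (433,360) and the seam at about row 225. In view b the balls are at (313,232) and (381,231), with the keeper at (357,213), partly behind the bar. I'll triangulate the balls and plot a depth cross-section through mid-width.

```bash
cat >> h.py <<'E'
def wray(k,u,v):
    K=k["camera_matrix"];x=(u-K[0,2])/K[0,0];y=(v-K[1,2])/K[1,1];r=np.hypot(x,y);s=np.where(r>1e-9,np.sin(r)/np.maximum(r,1e-9),1)
    return np.stack([x*s,y*s,np.cos(r)],-1)@k["R"], -k["R"].T@k["t"]
def wcloud(z):
    d=z["d"];v,u=np.mgrid[:d.shape[0],:d.shape[1]];K=z["camera_matrix"]
    r=np.hypot((u-K[0,2])/K[0,0],(v-K[1,2])/K[1,1])
    ray,c=wray(z,u,v); return c+ray*(d/np.cos(r))[...,None]
def tri(L):
    A=0;b=0
    for ray,c in L:
        M=np.eye(3)-np.outer(ray,ray);A=A+M;b=b+M@c
    x=np.linalg.solve(A,b); return x,[np.linalg.norm(np.cross(x-c,r))*1e3 for r,c in L]
def loc(X): q=np.asarray(X)-S0; return np.stack([q@up,q@ey,q@out],-1)*1e3
def ball(name,uv):
    p=cv2.imread(f"pics/{name}.png");h=cv2.cvtColor(p,cv2.COLOR_BGR2HSV).astype(int);o=[]
    for u,v in uv:
        u0,v0=int(u)-7,int(v)-7;w=h[v0:v0+15,u0:u0+15]
        m=(abs(w[...,0]-18)<5)&(w[...,1]>90)&(w[...,2]>60);n,l,st,ce=cv2.connectedComponentsWithStats(m.astype(np.uint8))
        i=1+np.argmin(np.hypot(*(ce[1:]-7).T)+ (st[1:,4]<6)*99);o.append((ce[i][0]+u0,ce[i][1]+v0,st[i,4]))
    return o
E
python3 - <<'E'
from h import *
k=1/1.5625
Z=[dict(np.load(f"pics/w{i}.npz")) for i in (0,1)]
B=[ball("w0",[(406*k,222*k),(470*k,222*k)]),ball("w1",[(313*k,232*k),(381*k,231*k)])];print(B)
for j in (0,1):
    x,e=tri([wray(Z[i],B[i][j][0],B[i][j][1]) for i in (0,1)]);print("ball",x.round(4),np.round(e,1),loc(x).round(1))
im=np.full((600,800,3),255,np.uint8);
for n in ("w0","w1","top0"):
    p=cv2.imread(f"pics/{n}.png");X=wcloud(dict(np.load(f"pics/{n}.npz"))) if n[0]=="w" else cloud(np.load("pics/top0.npy"),manip.get_calibration("top"))
    L=loc(X);h=cv2.cvtColor(p,cv2.COLOR_BGR2HSV).astype(int)
    yel=(abs(h[...,0]-25)<4)&(h[...,1]>200)&(abs(L[...,2])<25)
    bod=yel&(L[...,0]>-180)&(L[...,0]<-95)&(abs(L[...,2])<12);l=yel&(L[...,0]>-70)&(L[...,0]<0)
    A=np.c_[L[bod][:,:2],np.ones(bod.sum())];print(n,"body plane out=a*up+b*y+c",np.linalg.lstsq(A,L[bod][:,2],rcond=None)[0].round(4),"med",np.median(L[bod][:,2]),"lid med",np.median(L[l][:,2]))
    for lo,hi in((-190,-150),(-140,-100),(-60,-20)):
        q=L[yel&(L[...,0]>lo)&(L[...,0]<hi)][:,1];print(lo,np.percentile(q,[.5,99.5]).round(1),end=" ")
    print()
    s=(abs(L[...,1])<14)&(L[...,2]>-20)&(L[...,2]<130)&(L[...,0]>-220)&(L[...,0]<20)
    dk=s&(h[...,2]<90)&(L[...,2]>4);print("dark y",np.median(L[dk][:,1]) if dk.any() else None)
    for c,q in zip(p[s],L[s]): cv2.circle(im,(int((q[0]+230)*3.2),int(500-q[2]*3.2)),2 if n!="top0" else 1,tuple(int(t) for t in c),-1)
for t in range(-220,20,20): cv2.line(im,(int((t+230)*3.2),500),(int((t+230)*3.2),510),0,1);cv2.putText(im,str(t),(int((t+230)*3.2)-12,525),0,.4,0)
for t in range(0,130,20): cv2.line(im,(0,int(500-t*3.2)),(800,int(500-t*3.2)),(210,210,210),1)
cv2.imwrite("pics/sec.png",im)
E
```

```text
[[(np.float64(259.10280373831773), np.float64(141.7289719626168), np.int32(107)), (np.float64(300.7368421052632), np.float64(142.07368421052632), np.int32(95))], [(np.float64(199.67307692307693), np.float64(148.16346153846155), np.int32(104)), (np.float64(243.175), np.float64(147.89166666666668), np.int32(120))]]
ball [ 0.6101 -0.0205  0.2089] [0.3 0.3] [-37.8  19.9  78.7]
ball [ 0.6175 -0.0632  0.2103] [0.1 0.1] [-37.4 -23.5  80.3]
w0 body plane out=a*up+b*y+c [ 0.0049 -0.004   0.1862] med -0.4996720462535964 lid med 4.396407546911794
-190 [-169.3  166.1] -140 [-169.7  165.9] -60 [-169.9  165.6] 
dark y -0.4617672985157833
w1 body plane out=a*up+b*y+c [-0.0008 -0.0036 -0.5294] med -0.39576869268058046 lid med 4.475160052981216
-190 [-169.2  165.7] -140 [-170.   165.7] -60 [-170.7  165.6] 
dark y -2.627338339967041
top0 body plane out=a*up+b*y+c [ 0.0011 -0.0046  0.9922] med 0.6209367973500047 lid med 5.8523907623747276
-190 [-123.3  162.8] -140 [-149.8  160.5] -60 [-167.7  152.6] 
dark y 0.3807231859165037
```

View pics/sec.png

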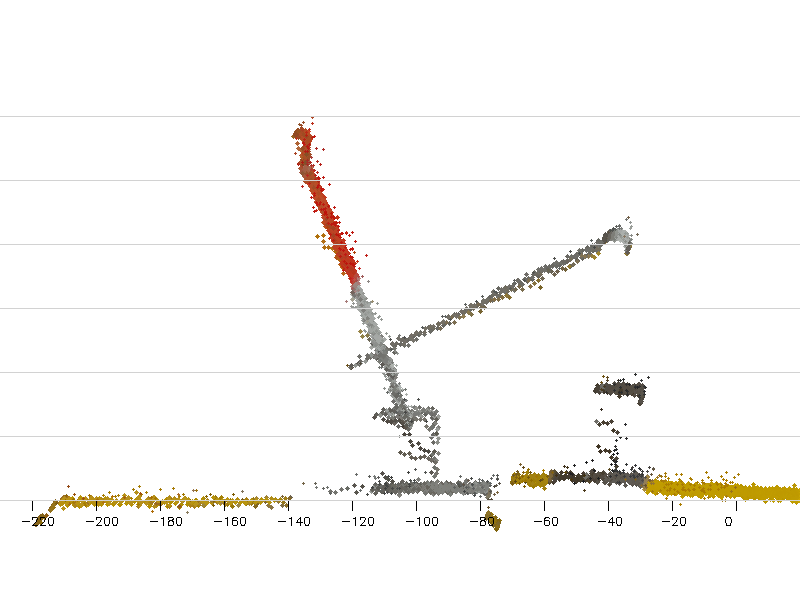

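The section resolves everything, in slope coordinates (mm, up/out): pivot (-107,22), lever about 1.19 rad, loop bar (-37.6,79.5), keeper catching face at up ≈ -36 with its lip top at out ≈ 36, and y mid -1.8. I'll grasp the balls now.

```bash
cat >> h.py <<'E'
def W(u,o,y=-1.8): return S0+(up*u+out*o+ey*y)/1e3
TL=.75
def bar(u,o,g=14,y=-1.8): return W(u,o,y)+R(TL,-1)[:,2]*g/1e3   # TCP for bar centre
def st():
    f=manip.current_force();print(round(manip.current_time(),2),"tcp",loc(manip.current_ee_pos()).round(1),"F up,y,out",np.round([f@up,f@ey,f@out],1),"w",round(manip.current_grip_width(),3),"gf",round(manip.current_grip_force(),1))
E
python3 - <<'E'
from h import *
r=R(TL,-1)
for u,o in [(-37.5,140),(-37.5,79.5),(-21,60),(-18,23),(-30,23)]: print(manip.inverse_kinematics(bar(u,o),r))
manip.move_ptp(bar(-37.5,140),r);st()
manip.move_l(bar(-37.5,79.5),r,.08);st()
snap("g0")
manip.set_gripper(0.3,40);st()
snap("g1")
a=cv2.imread("pics/g1.png");cv2.imwrite("pics/g1b.png",cv2.resize(a[60:300,110:400],(725,600)))
E
```

```text
[-0.31387694  0.18491865  2.04917879  1.00499417  0.4004898   0.22028739]
[-0.26780866  0.32546237  1.99171097  1.18600155  0.3310557   0.05859333]
[-0.24402543  0.36674143  1.93456619  1.13828821  0.32121471  0.1258595 ]
[-0.22023563  0.44776217  1.88211584  1.21636681  0.29409305  0.06086416]
[-0.22710502  0.45049724  1.90712602  1.30443112  0.29029694 -0.03610096]
5.08 tcp [-38.3  -1.1 125.5] F up,y,out [ 0.4 -0.2  0.2] w 1.001 gf 0.0
5.98 tcp [-37.8  -2.   65.9] F up,y,out [0.6 0.1 0.5] w 1.001 gf 0.0
6.47 tcp [-37.6  -2.4  65.7] F up,y,out [ 1.3 -3.6  0.5] w 0.591 gf 41.2
```

View pics/g1b.png

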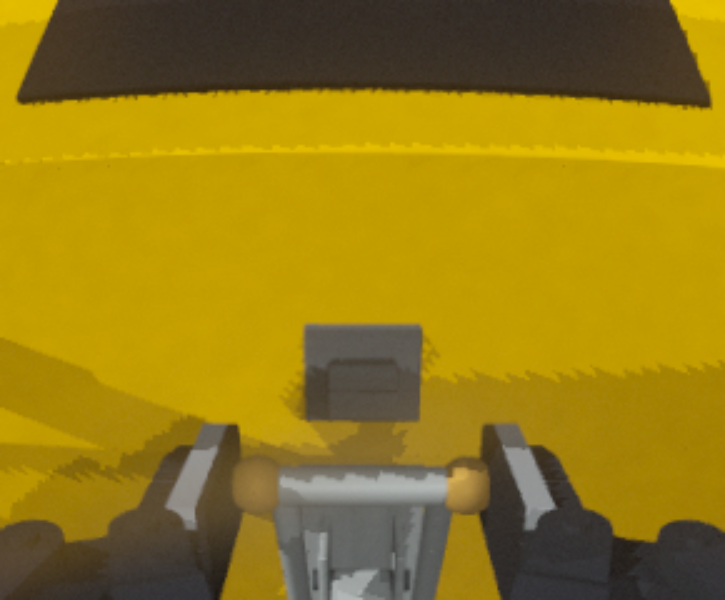

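The balls are gripped: they sit at (258,487) and (467,487) in the crop, between the pads, with 41 N on the pads. The keeper is at (363,375). Now the bar goes over the lip and down.

Run:
```python
from h import *
r=R(TL,-1)
for u,o in [(-27,70),(-17,58),(-17,40),(-17,24)]:
    manip.move_l(bar(u,o,y=-2.2),r,.05);st()
snap("g2")
for n in ["loop_end","keeper"]: print(n,[(loc(q["at"]).round(1),round(q["confidence"],2)) for q in manip.look_for("wrist",n)[:2]])
a=cv2.imread("pics/g2.png");cv2.imwrite("pics/g2b.png",cv2.resize(a[60:300,110:400],(725,600)))
```

```text
6.95 tcp [-28.2  -2.3  55.7] F up,y,out [-2.8 -4.   0.3] w 0.591 gf 41.7
7.41 tcp [-17.9  -2.8  43.8] F up,y,out [-1.4 -5.9  0.5] w 0.589 gf 42.2
7.92 tcp [-17.6  -2.5  25.4] F up,y,out [ 1.  -6.2  2.5] w 0.591 gf 42.7
8.38 tcp [-17.6  -2.6   9.4] F up,y,out [ 2.1 -6.9  0.5] w 0.588 gf 42.9
loop_end [(array([-28.1,  -4.2,  25.9]), 0.7)]
keeper [(array([21.5, -3.2, -3.7]), 0.62)]
```

View pics/g2b.png

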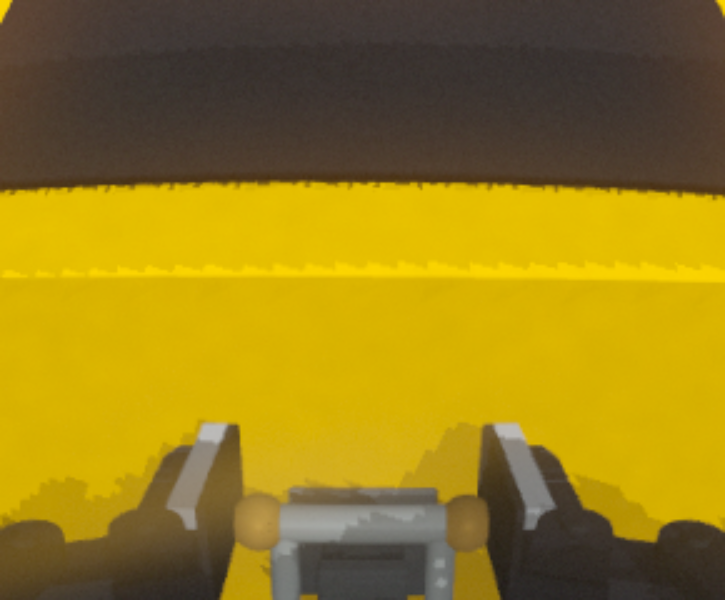

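The balls are now at (258,522) and (467,522), 35 px lower in the gripper than before, and the keeper shows inside the loop at (360,560). I'll check by depth where the bar and lip really are.

```bash
cat > chk.py <<'E'
import sys
from h import *
n=sys.argv[1]
p=cv2.imread(f"pics/{n}.png");L=loc(wcloud(dict(np.load(f"pics/{n}.npz"))))
im=np.full((600,800,3),255,np.uint8);f=5.
s=(abs(L[...,1]+2)<float(sys.argv[2]) )&(L[...,2]>-10)&(L[...,2]<100)&(L[...,0]>-125)&(L[...,0]<30)
for c,q in zip(p[s],L[s]): cv2.circle(im,(int((q[0]+128)*f),int(520-q[2]*f)),2,tuple(int(t) for t in c),-1)
for t in range(-120,30,10): cv2.line(im,(int((t+128)*f),520),(int((t+128)*f),530),0,1);cv2.putText(im,str(t),(int((t+128)*f)-12,545),0,.4,0)
for t in range(0,100,10): cv2.line(im,(0,int(520-t*f)),(800,int(520-t*f)),(215,215,215),1)
cv2.imwrite(f"pics/{n}_sec.png",im)
E
python3 chk.py g2 19
python3 - <<'E'
from h import *
for n,c in (("g1",487),("g2",522)):
    L=loc(wcloud(dict(np.load(f"pics/{n}.npz"))))
    for u in (258,467,363): 
        v=int(60+c/2.5);uu=int(110+u/2.5);print(n,u,np.median(L[v-1:v+2,uu-1:uu+2].reshape(-1,3),0).round(1))
E
```

```text
g1 258 [-34.6  17.9  82.7]
g1 467 [-34.4 -22.2  83.2]
g1 363 [-35.2  -2.4  81.2]
g2 258 [-21.5  17.8  28.6]
g2 467 [-21.2 -22.7  29. ]
g2 363 [-22.3  -2.6  26.9]
```

View pics/g2_sec.png

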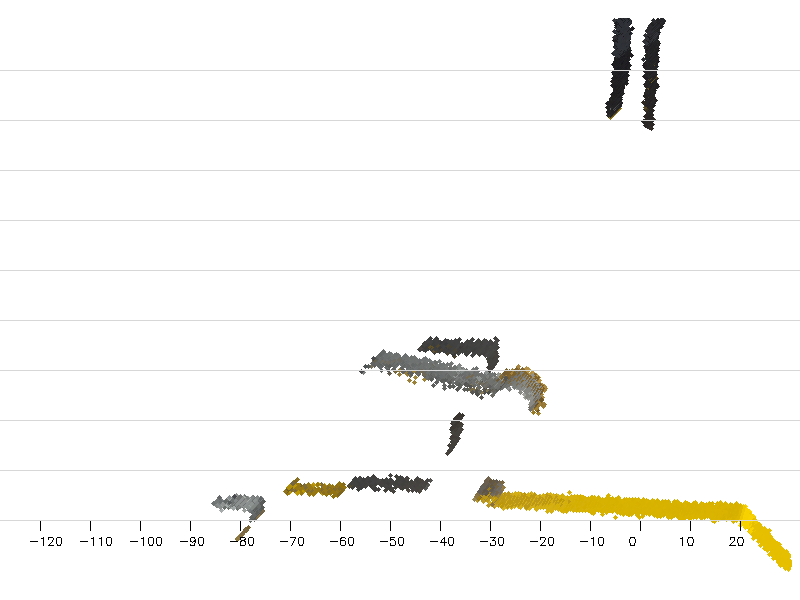

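By depth the bar centre is at about (-24.5,23.7): past the lip tip (-28.5) and below its underside. It slid about 7 mm in the pads, which is harmless. Next I draw it back to the post and release.

```bash
python3 - <<'E'
from h import *
r=R(TL,-1)
for u,o in [(-21,23),(-24.5,22)]: manip.move_l(bar(u,o,y=-2.2),r,.03);st()
snap("g3")
manip.set_gripper(1.0);st()
manip.move_l(bar(-23,110),r,.12);st()
manip.set_gripper(0.0,60)
snap("g4")
E
python3 chk.py g4 19
```

```text
8.82 tcp [-21.7  -2.6   8.5] F up,y,out [ 0.1 -7.2  1.4] w 0.591 gf 42.8
9.09 tcp [-25.2  -2.6   7.5] F up,y,out [ 0.8 -6.8  1.1] w 0.591 gf 42.8
9.58 tcp [-25.2  -1.9   7.9] F up,y,out [-0.4 -1.5  0.6] w 0.998 gf 0.0
10.47 tcp [-23.7  -1.8  95.7] F up,y,out [-0.9  0.1 -0. ] w 1.003 gf 0.0
```

View pics/g4_sec.png

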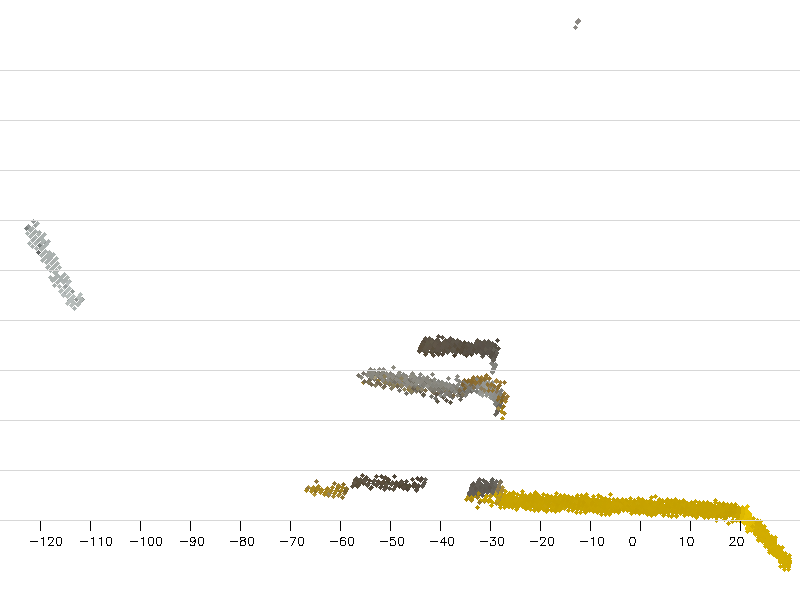

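The bar sits under the lip at about (-31.5,22.5) and stayed there after release; the lever is at about 1.05. Now I press the lever down along its arc.

```bash
cat >> h.py <<'E'
def press(a,off,y=-1.8):
    d=np.array([-np.cos(a),np.sin(a)]);n=np.array([np.sin(a),np.cos(a)])
    q=np.array([-107,22])+75*d+off*n; return W(q[0],q[1],y), R(np.clip(.785-a,0,.6),-1)
E
python3 - <<'E'
from h import *
for a in (1.2,.8,.4,0): print(manip.inverse_kinematics(*press(a,6)))
manip.move_l(W(-75,115),R(TL,-1),.15)
p,r=press(1.2,28);manip.move_l(p,r,.12);st()
F=0
for a in np.arange(1.2,.95,-.08):
    manip.move_l(*press(a,9),.05);st()
for a in np.arange(.9,-.01,-.1):
    manip.move_l(*press(a,6),.06);print(round(a,2),end=" ");st()
    if np.linalg.norm(manip.current_force())>35: print("stop");break
snap("p0")
E
```

```text
[-1.88825862e-01  4.30221243e-01  1.74147071e+00 -4.44089210e-16
  9.69900705e-01  1.19197046e+00]
[-1.94843916e-01  4.57651725e-01  1.78375382e+00 -4.44089210e-16
  9.00187107e-01  1.18595241e+00]
[-0.27651831  0.4083836   2.04158408  0.46974081  0.38242689  0.69396327]
[-0.31568886  0.48337797  2.13974742  1.64400514  0.27781302 -0.50477528]
14.27 tcp [-108.1   -1.8  102.1] F up,y,out [ 0.5 -0.5 -0.2] w 0.004 gf 0.0
14.8 tcp [-125.9   -1.8   95.1] F up,y,out [ 0.  -0.3 -0. ] w 0.002 gf 0.0
15.07 tcp [-131.9   -1.7   93.4] F up,y,out [ 0.4 -0.9 -0. ] w 0.0 gf 0.0
15.33 tcp [-137.6   -1.7   91.2] F up,y,out [ 0.7 -0.7 -0.6] w -0.001 gf 0.0
15.6 tcp [-143.    -1.7   88.5] F up,y,out [0.4 0.2 0.1] w 0.003 gf 0.0
0.9 15.88 tcp [-149.3   -1.8   84.4] F up,y,out [ 0.9 -1.1  1. ] w -0.002 gf 0.2
0.8 16.15 tcp [-155.3   -1.8   79.9] F up,y,out [0.4 0.9 1.7] w -0.003 gf 0.7
0.7 16.43 tcp [-160.9   -1.8   75.5] F up,y,out [0.2 0.3 1.5] w -0.002 gf 1.1
0.6 16.7 tcp [-165.8   -1.7   69.8] F up,y,out [ 0.6 -0.2  1.6] w 0.002 gf 1.1
0.5 16.98 tcp [-170.1   -1.6   63.5] F up,y,out [ 0.7 -0.1  2. ] w -0.001 gf 1.0
0.4 17.33 tcp [-173.3   -1.6   56.6] F up,y,out [0.7 0.1 2. ] w 0.003 gf 0.6
0.3 17.87 tcp [-176.1   -1.6   49.7] F up,y,out [ 0.9 -0.1 -0.4] w -0.0 gf 0.1
0.2 18.52 tcp [-178.8   -1.7   42.7] F up,y,out [-0.7 -0.6  0. ] w -0.003 gf 0.0
0.1 18.8 tcp [-181.    -1.6   35.4] F up,y,out [ 0.4 -0.1  0. ] w 0.001 gf 0.0
0.0 19.07 tcp [-181.4   -1.8   28.5] F up,y,out [ 1.3  0.1 12.9] w 0.001 gf 6.8
```

Run:
```python
from h import *
manip.move_l(*press(0,5),.03);st()
r=R(.6,-1)
manip.move_l(press(0,60)[0],r,.12)
manip.move_l(W(-110,120),r,.15);st();snap("e0")
for n in ["keeper","loop_end","lever_press","lid_edge"]: print(n,[(loc(q["at"]).round(1),round(q["confidence"],2)) for q in manip.look_for("wrist",n)[:2]])
a=cv2.imread("pics/e0.png");cv2.imwrite("pics/e0b.png",cv2.resize(a[40:280,100:420],(800,600)))
L=loc(wcloud(dict(np.load("pics/e0.npz"))));h=cv2.cvtColor(a,cv2.COLOR_BGR2HSV).astype(int)
m=(abs(h[...,0]-25)<5)&(h[...,1]>200)&(abs(L[...,1]+2)>40)&(abs(L[...,1])<150)&(abs(L[...,2])<12)
for lo,hi in ((-190,-90),(-70,-40),(-40,0)): q=L[m&(L[...,0]>lo)&(L[...,0]<hi)];print(lo,len(q),np.median(q[:,2]))
m=(abs(L[...,1]+2)<7)
for lo in range(-210,-20,10): q=L[m&(L[...,0]>lo)&(L[...,0]<lo+10)&(L[...,2]<60)];print(lo,len(q),np.percentile(q[:,2],[10,50,90]).round(1) if len(q) else "",end="; ")
```

```text
19.38 tcp [-181.4   -1.8   28. ] F up,y,out [ 3.   0.9 29.3] w -0.004 gf 14.3
20.77 tcp [-110.8   -1.5  119.5] F up,y,out [ 0.3 -0.   0.3] w 0.004 gf 0.0
keeper [(array([-152. , -290.7,  -11.2]), 0.75), (array([-22.2,  -4.7,   3.8]), 0.56)]
loop_end [(array([-62.4,   2.9,  20.2]), 0.66)]
lever_press [(array([-109.1,   -2.7,   26.6]), 0.65)]
lid_edge [(array([-15.4,  -5.6,   2.8]), 0.77)]
-190 19104 -0.42242964030520325
-70 7838 1.9497143404724366
-40 10954 1.0331496734496102
-210 0 ; -200 0 ; -190 0 ; -180 0 ; -170 59 [27.3 28.1 28.8]; -160 163 [27.  27.7 28.4]; -150 158 [26.6 27.4 28.3]; -140 174 [26.6 27.4 28.1]; -130 201 [25.9 27.3 28.2]; -120 194 [25.1 26.3 27.2]; -110 332 [ 3.1  5.1 26.5]; -100 178 [3.  3.7 4.5]; -90 184 [2.6 3.5 4.4]; -80 201 [-4.5  2.6  3.6]; -70 189 [1.4 2.5 4.3]; -60 122 [2.9 3.9 4.8]; -50 253 [30.9 31.8 32.5]; -40 306 [ 1.5 30.  32.3]; -30 224 [0.2 1.2 2.1];
```

View pics/e0b.png

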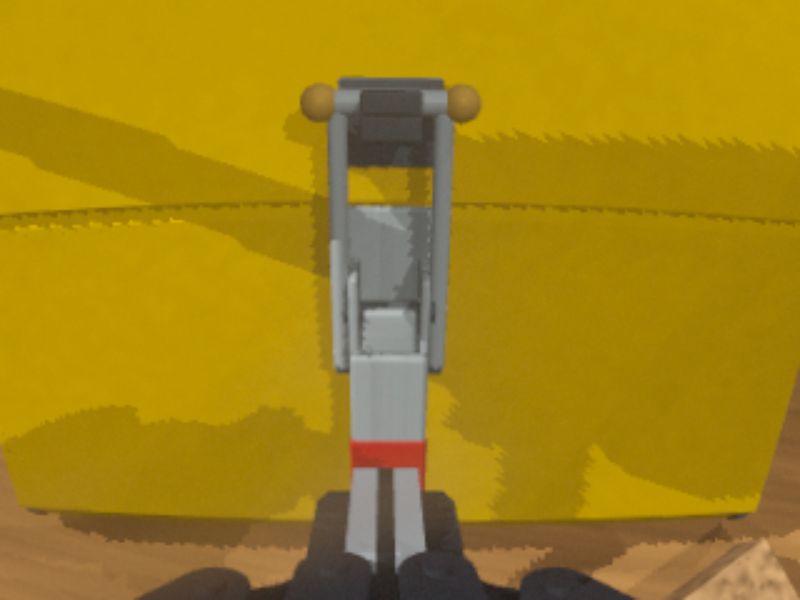

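The loop is hooked with its bar under the lip (balls at (318,102) and (463,102)), the lever is flat and the seam is nearly closed. Next I'll measure the remaining lid angle and bar position precisely, before and after.

```bash
python3 - <<'E'
from h import *
r=R(.7,-1)
manip.move_ptp(W(-110,170,20),r)
snap("e1")
B=[]
def fit(name,L,p):
    h=cv2.cvtColor(p,cv2.COLOR_BGR2HSV).astype(int)
    m=(abs(h[...,0]-25)<5)&(h[...,1]>190)&(abs(L[...,1]+2)>40)&(abs(L[...,1])<155)&(abs(L[...,2])<14)
    o=[]
    for lo,hi in ((-200,-90),(-62,12)):
        q=L[m&(L[...,0]>lo)&(L[...,0]<hi)];c=np.linalg.lstsq(np.c_[q[:,:2],np.ones(len(q))],q[:,2],rcond=None)[0];o.append(c)
    print(name,"body a %.4f"%o[0][0],"lid a %.4f"%o[1][0],"step at edge(-71): %.2f mm"%((o[1]-o[0])@[-71,-2,1]),"rot %.4f"%(o[1][0]-o[0][0]))
for n in ("w0","w1","e0","e1"): fit(n,loc(wcloud(dict(np.load(f"pics/{n}.npz")))),cv2.imread(f"pics/{n}.png"))
p,d=manip.grab_frame("top");cv2.imwrite("pics/top1.png",p[:,:,::-1]);k=manip.get_calibration("top")
for n,dd in (("top0",np.load("pics/top0.npy")),("top1",d)): fit(n,loc(cloud(dd,k)),cv2.imread(f"pics/{n}.png"))
a=cv2.imread("pics/e1.png");print(manip.current_time())
E
python3 chk.py e1 22
```

```text
w0 body a 0.0026 lid a -0.0557 step at edge(-71): 6.83 mm rot -0.0582
w1 body a -0.0002 lid a -0.0548 step at edge(-71): 6.97 mm rot -0.0546
e0 body a -0.0001 lid a -0.0264 step at edge(-71): 2.81 mm rot -0.0263
e1 body a 0.0004 lid a -0.0264 step at edge(-71): 2.78 mm rot -0.0268
top0 body a -0.0014 lid a -0.0495 step at edge(-71): 6.92 mm rot -0.0482
top1 body a -0.0035 lid a -0.0192 step at edge(-71): 2.85 mm rot -0.0157
21.45
```

View pics/e1_sec.png

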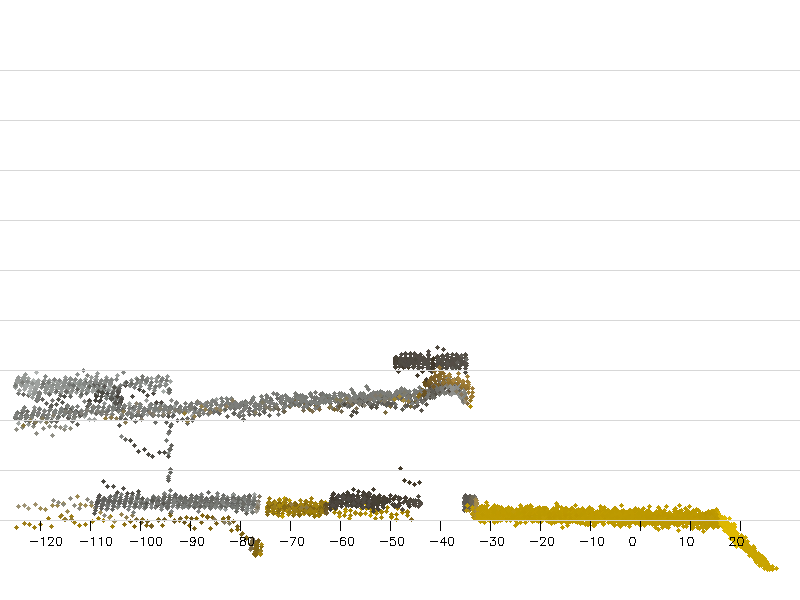

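The bar is taut against the post under the lip, the lid has been drawn down with the keeper about 6 mm further down-slope, and the lever lies flat on its stop. The robot is clear, so I'm handing in.

Run:
```python
from h import *
st();print(manip.sign_off())
```

```text
21.45 tcp [-109.7   19.6  169.7] F up,y,out [ 1.3 -0.4 -0.4] w -0.004 gf 0.0
the job is handed in; nothing more can be done
None
```

I handed the job in at 21.5 s with the loop hooked on the keeper, the lever flat on its stop, the latch let go and the robot touching nothing; by my depth measurements the lid may still stand about 2 mm above fully down, and I didn't re-check the other things on the bench.

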